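# Nest the three drying dosing beakers

### The arm

A 6-joint arm with a two-finger parallel gripper is mounted at the origin on the work surface. World frame = base frame: x ahead of the robot, y to its left, z up, the work surface at z = 0. Lengths are in mm, angles in degrees, forces in N, time in s.
With the tool pointing down it reaches from about 275 to 725 mm from the base axis. Payload 5.6 kg.
Tool frame: the origin (TCP) lies midway between the tips of the shut fingers; the grasp point (between the pads) lies 19 mm behind it; z points along the fingers, y is the line along which they close (so a half turn about z gives the same grasp; the last joint's range is limited). The gripper opens to 85 mm and grips with 20 to 120 N. Pads are 22 mm wide; open, the fingers measure 114 mm over their backs; the gripper's body (76 mm by 85 mm) begins 54 mm behind the grasp point. The pads swing forward as they close: fully open they stand 13 mm farther back than shut.
Start: joints at [-56.517, 14.616, 6.199, 0, -81.583, -16.306], TCP at [162.451, -525.455, 231.283] pointing down, gripper open.
Joint ranges: [-168.99, 168.99], [-69.2, 112.95], [-62.41, 85.93], [-164.36, 98.24], [-168.68, -3.75], [-174.98, 174.98]. Speed limits (degrees/s): [147.25, 147.25, 180, 180, 180, 180].

### API

Orientations are given as [roll, pitch, yaw] about the fixed x, y, z axes, in that order (R = Rz(yaw) Ry(pitch) Rx(roll)).
In Python, from rig import ctrl gives the robot as it stands.
- The arm moves only by the tool carry_out, never from a script. Its argument "series" is a list that holds one entry, the list of rows, each a list of 6 numbers: the shift along the tool's x, y, z as a fraction of full scale, then the turn, a rotation vector about the tool's x, y, z as a fraction of full scale. In form: [[[dx, dy, dz, ax, ay, az], ...]]. A call has 1 to 20 rows; each row shifts and turns the commanded pose from where the row before left it, along the tool's axes as they then stand; what a row does not reach is not made up. Full scale, the value 1, is 30 mm for a shift and pi/4 rad for a turn. A row lasts 1/12 s, in which the tool goes at most 41.7 mm and 7.16 degrees, less where a joint would pass 70% of its speed; a pose out of reach is approached as far as the arm can. A call with a number of a shift or a turn outside -1 to 1 is refused whole. A call with a gripper value outside its range is refused whole. "hand" is the opening, from 0 (shut) to 1 (fully open), set as the call begins (left out, the last holds). The fingers move at their own pace and stop on an object; the grip force is fixed at half the most. Time passes only in rows, so rows that do not move let the fingers close. It gives the time, the measured TCP pose, the force, the opening and the grip force at its end, in the units of the state.
- ctrl.read_state(): the state, without advancing time (a new reading comes with each control period).
- ctrl.capture(name): name is "scene" or "side" or "wrist"; returns a dict with "frame" (480x640x3 uint8, red, green, blue), "z_map" (480x640 float32, mm along the optical axis (not along the pixel's ray), 0 where there is no reading), "fx", "fy", "cx", "cy" (pixels), "rvec" (rotation vector, rad) and "tvec" (3), from world to camera coordinates, as OpenCV has them; the wrist camera has in their place "tool_from_camera" (4x4, takes a point from camera to tool coordinates, whose origin is the TCP and whose axes are the flange's). Camera axes: x right, y down, z forward; pixel columns grow to the right and rows downward; lengths in mm; the calibration is good to about 2 mm. The wrist camera is an equidistant fisheye: a pixel r from the principal point sees the ray r / f radians off the axis. A picture is of the moment at which its call begins: read the wrist's pose just before it.
- ctrl.finish_job(): hands the job in; it is judged then, once.
The state is a dict: "clock": time; "joints": joint angles; "qvel": joint speeds; "tau": joint torques, N m; "ee_pos": TCP position; "eef_rot": TCP orientation; "ft_force": force on the tool from outside, world axes, zero at the start; "ft_torque": the same for the moment, N m; "width": opening from 0.0 (shut) to 1.0 (fully open); "gripper_force": force on a finger pad.
Only numpy, scipy, OpenCV 4.12 (cv2) and the standard library are available. Lean on these libraries where they do the work, as an engineer would, in place of code of your own. Each camera call takes 0.05 s, during which the arm holds its last target. There are 200 camera calls.

### The job

Take the orange beaker out of the drying cradle, stand it upright on the bare oak board and let go of it; then, gripping it afresh, nest the three beakers in size order: orange inside green and blue inside orange, each upright and fully down on the floor of the next, the green one still standing on the board. Lower them gently rather than ramming them in, and leave the steel cup and the mortar standing where they are.

Things in the scene. Friction and masses are not known exactly. Their poses are not given: they have to be found in the camera images.
- board: Fixed oak board, 600 x 1060 mm, lying on the table under everything in the working area; its flat top is 18 mm above the work surface (z = 0.018). Origin at the centre of its underside, axes along the world's.
- beaker_large: Green plastic beaker, the widest and lowest: straight round cup, white rim, outer diameter 82 mm, height 50 mm, wall 3.5 mm (bore 75 mm), floor 5 mm thick. Stands upright on the board, empty, mouth up. Origin at the centre of its underside, z up through the mouth. About 140 g.
- beaker_middle: Orange plastic beaker, the middle one: straight round cup, white rim, outer diameter 62 mm, height 80 mm, wall 2.5 mm (bore 57 mm), floor 5 mm thick, foot edge bevelled 3 mm. At the start it lies on its side in the cradle. Origin at the centre of its underside; its z axis runs from the base out through the mouth. About 90 g. Nested in the green one it stands 35 mm above the green rim.
- beaker_small: Blue plastic beaker, the narrowest and tallest: straight round cup, white rim, outer diameter 44 mm, height 108 mm, wall 2.5 mm, floor 5 mm thick, foot edge bevelled 3 mm. Stands upright on the board, mouth up. Origin at the centre of its underside, z up. About 60 g. Nested in the orange one it stands 33 mm above the orange rim.
- cradle: Fixed wooden drying cradle on the board, 100 mm long (its x), 52 mm wide (its y): two rubber rails along x, tops 20 mm up, and a 34 mm high end stop at -x. Origin at the centre of its underside. The orange beaker lies along x, base against the stop, mouth to +x, its middle over the cradle's middle, its axis 46 mm above the cradle's underside; both sides are free for fingers.
- steel_cup: Bystander: plain steel cup, mouth diameter 76 mm, 85 mm high, standing loose on the board. Origin at the centre of its underside.
- mortar: Bystander: white ceramic mortar, 120 mm across, 75 mm high, with its pestle leaning in it (up to 145 mm high), loose at the back of the board. Origin at the centre of its underside.

How it is judged (in metres and radians):
On the way:
1. the orange beaker stands upright on the bare board, outside the others, let go and at rest (angle between beaker_middle's own z axis and vertical below 0.1 rad and height (world z) of beaker_middle between 0.014 and 0.0215 m and horizontal distance between beaker_middle and beaker_large above 0.06 m and contact force between the fingers and beaker_middle below 0.05 N and linear speed of beaker_middle below 0.03 m/s), for 0.3 s.
At the end, for the whole second after the job is handed in: All three upright (within 0.1 rad) and at rest; green on the board (within 4 mm), orange inside green and blue inside orange, each underside at most 9 mm above the underside of the one around it (so on its 5 mm floor) and axes within 12 mm (fit about 6 mm loose all round) (angle between each of beaker_large, beaker_middle, beaker_small's own z axis and vertical below 0.1 rad and height (world z) of beaker_large between 0.014 and 0.022 m and horizontal distance between beaker_middle and beaker_large below 0.012 m and z of beaker_middle in the frame of beaker_large between 0.001 and 0.009 m and horizontal distance between beaker_small and beaker_middle below 0.012 m and z of beaker_small in the frame of beaker_middle between 0.001 and 0.009 m and linear speed of each of beaker_large, beaker_middle, beaker_small below 0.03 m/s); the robot touches nothing.
It fails at once if a bystander (steel cup or mortar) is shifted more than 40 mm or tipped over 0.4 rad (distance of any of steel_cup, mortar from where it was at the start of the episode above 0.04 m or angle between any of steel_cup, mortar's own z axis and vertical above 0.4 rad).
It fails at once if a beaker is rammed or dropped into another with more than 40 N (contact force between beaker_middle and beaker_large above 40 N or contact force between beaker_small and beaker_middle above 40 N).
It also fails if it takes over 67 s, if anything falls off the work surface, if the arm or the gripper's body presses on something with over 40 N, if the wrist force passes 120 N, or if a joint passes its speed limit or range.

## Working session

There is one attempt and no reset: what is moved stays moved. The work goes in short steps, Python scripts to look and compute and a tool call to move; the robot and the scene stay as the last step left them, time stands still between calls to the robot, and variables do not carry over. Pictures are saved under pics/ and viewed, at most 10 in all, crops included, and the job is handed in when it is done.

Besides the shell and the picture viewer there is one more tool, called after "Call:" as name(argument=value, ...) on one line, values as JSON. carry_out: Moves the arm, as the interface text tells. Its arguments: {"type":"object","properties":{"series":{"type":"array"},"hand":{"type":"number"}},"required":["series"]}

```bash
mkdir -p pics && cat > h.py <<'E'
import numpy as np, cv2
from rig import ctrl
from scipy.spatial.transform import Rotation as R
def snap(n,f):
    c=ctrl.capture(n); cv2.imwrite('pics/'+f+'.png',c['frame'][:,:,::-1]); np.savez('pics/'+f+'.npz',**c); return c
def cloud(c):
    z=c['z_map'];v,u=np.mgrid[:480,:640]
    P=np.stack([(u-c['cx'])/c['fx']*z,(v-c['cy'])/c['fy']*z,z],-1)
    M=cv2.Rodrigues(np.array(c['rvec'],float))[0]
    W=(P-np.array(c['tvec'],float).ravel())@M
    W[z<=0]=np.nan
    return W
E
python3 - <<'E'
from h import *
s=ctrl.read_state(); print({k:np.round(v,2) for k,v in s.items()})
for n in('scene','side'):
    c=snap(n,n); W=cloud(c); print(n,c['fx'],np.round(W[240,320]),np.round(W[400,320]),np.isnan(W).mean())
E
```

```text
{'clock': np.float64(0.0), 'joints': array([-5.652e+01,  1.465e+01,  6.130e+00, -3.000e-02, -8.158e+01,
       -1.631e+01]), 'qvel': array([ 0.01,  0.01, -0.08,  0.11,  0.04,  0.08]), 'tau': array([-0.000e+00, -3.866e+01,  2.379e+01,  5.370e+00, -1.000e-02,
        0.000e+00]), 'ee_pos': array([ 162.35, -524.98,  230.4 ]), 'eef_rot': array([ 179.89,   -0.  , -162.83]), 'ft_force': array([ 0.8 , -0.2 ,  0.14]), 'ft_torque': array([-0.  , -0.02,  0.05]), 'gripper_force': np.float64(0.0), 'width': np.float64(1.0)}
scene 473.2195297660879 [529.   1.  17.] [ 865. -182.   16.] 0.003938802083333333
side 608.9603651383526 [619. -68.  19.] [514. 250.  31.] 0.004137369791666666
```

View pics/scene.png

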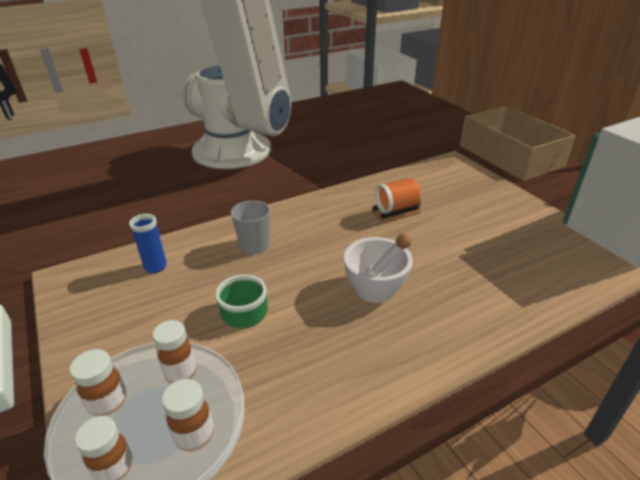

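View pics/side.png

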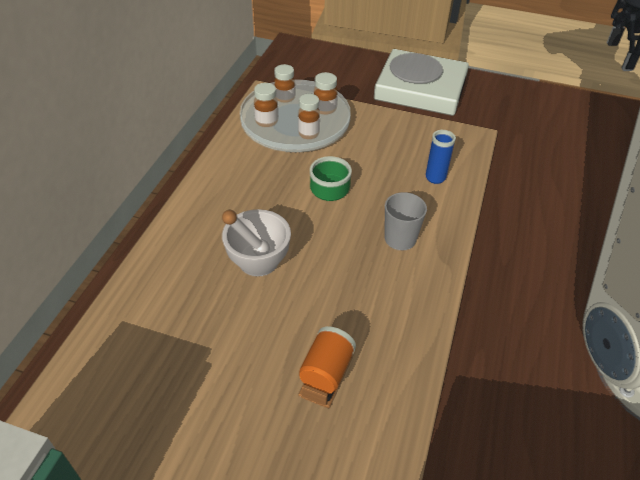

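The scene view shows blue at (150,243), green at (243,300), the steel cup at (252,228), the mortar at (377,270), and orange lying in its cradle at (398,196) with its mouth towards the left of the image. The side view agrees: blue (440,157), green (330,178), cup (404,220), mortar (257,242), orange (328,360) with its mouth up and to the right.

```bash
cat > fit.py <<'E'
from h import *
from scipy.optimize import least_squares
def circ(P,r):  # outer wall points, fixed radius
    f=lambda c:np.hypot(P[:,0]-c[0],P[:,1]-c[1])-r
    s=least_squares(f,P.mean(0)[:2],loss='soft_l1',f_scale=1.5); return s.x.round(1),round(float(np.median(abs(f(s.x)))),2)
def masks(c):
    h=cv2.cvtColor(c['frame'],cv2.COLOR_RGB2HSV); H,S,V=[h[...,i].astype(int) for i in range(3)]
    k=np.ones((3,3),np.uint8)
    er=lambda m:cv2.erode(m.astype(np.uint8),k)>0
    return dict(green=er((H>45)&(H<90)&(S>130)),orange=er((H>3)&(H<14)&(S>190)&(V>110)),blue=er((H>105)&(H<130)&(S>150)))
E
python3 - <<'E'
from fit import *
for n in('scene','side'):
    c=dict(np.load(f'pics/{n}.npz')); W=cloud(c); m=masks(c)
    ok=(abs(W[...,1])<530)&(W[...,0]>200)&(W[...,2]>25)
    for k,r,t in(('green',41,68),('blue',22,126)):
        P=W[m[k]&ok]; 
        # white rim: near P centroid & within 4 of top z
        print(n,k,len(P),P.mean(0).round(),'z',np.percentile(P[:,2],[2,98]).round(),end=' ')
        d=np.hypot(*(W[...,:2]-P.mean(0)[:2]).transpose(2,0,1))
        rim=W[(d<70)&(abs(W[...,2]-t)<4)]
        print('wall',circ(P,r) if k=='blue' else '', 'rim',len(rim),circ(rim,r-1.5),'rimz',np.median(rim[:,2]).round(1))
    P=W[m['orange']&ok&(W[...,1]>-200)]; P=P[np.hypot(*(P[:,:2]-np.median(P[:,:2],0)).T)<80]
    def f(p):
        a=np.array([np.cos(p[2]),np.sin(p[2])]); d=P[:,:2]-p[:2]; return np.hypot(d[:,0]*-a[1]+d[:,1]*a[0],P[:,2]-p[3])-31
    best=min((least_squares(f,[*P.mean(0)[:2],t,64],loss='soft_l1',f_scale=1.5) for t in(-2,-1,-.3,.5,1.2)),key=lambda s:s.cost)
    p=best.x;a=np.array([np.cos(p[2]),np.sin(p[2])]); s=(P[:,:2]-p[:2])@a
    # all points near cyl incl rim
    Q=W[(np.hypot(*(W[...,:2]-p[:2]).transpose(2,0,1))<80)&(W[...,2]>60)]; q=(Q[:,:2]-p[:2])@a
    mid=np.percentile(q,[.5,99.5]).mean()
    print(n,'orange',len(P),p.round(2),'deg',np.degrees(p[2]).round(1),'s',np.percentile(s,[1,99]).round(),'all',np.percentile(q,[.5,1,99,99.5]).round(),'mid',(p[:2]+mid*a).round(1))
E
```

```text
scene green 749 [ 648. -214.   39.] z [27. 50.] wall  rim 423 (array([ 647.8, -213.1]), 1.31) rimz 67.5
scene blue 720 [ 467. -319.   71.] z [ 29. 110.] wall (array([ 447.4, -317.5]), 0.79) rim 166 (array([ 449.2, -317.6]), 1.06) rimz 125.1
  return _methods._mean(a, axis=axis, dtype=dtype,
  ret = um.true_divide(
<stdin>:15: RuntimeWarning: Mean of empty slice.
Traceback (most recent call last):
ValueError: Initial guess is outside of provided bounds
```

```bash
cat > f2.py <<'E'
from fit import *
def go(n,box):
    c=dict(np.load(f'pics/{n}.npz')); W=cloud(c); h=cv2.cvtColor(c['frame'],cv2.COLOR_RGB2HSV).astype(int)
    B=np.zeros((480,640),bool); B[box[1]:box[3],box[0]:box[2]]=1
    m=cv2.erode((B&(h[...,0]<15)&(h[...,1]>200)&(W[...,2]>45)).astype(np.uint8),np.ones((3,3)))>0
    P=W[m]
    def f(p):
        a=np.array([np.cos(p[2]),np.sin(p[2])]); d=P[:,:2]-p[:2]; return np.hypot(d[:,0]*-a[1]+d[:,1]*a[0],P[:,2]-64)-31
    best=min((least_squares(f,[*P.mean(0)[:2],t],loss='soft_l1',f_scale=1.5) for t in(-2,-1,-.3,.5,1.2)),key=lambda s:s.cost)
    p=best.x;a=np.array([np.cos(p[2]),np.sin(p[2])])
    Q=W[B&(W[...,2]>64)]; q=(Q[:,:2]-p[:2])@a; e=np.percentile(q,[.5,1,2,98,99,99.5])
    print(n,len(P),np.median(abs(f(p))).round(2),p[:2].round(1),'deg',np.degrees(p[2]).round(1),'ends',e.round(),'mid',(p[:2]+(e[1]+e[4])/2*a).round(1))
go('scene',(365,170,435,225)); go('side',(290,320,365,410))
for n in('scene','side'):
    c=dict(np.load(f'pics/{n}.npz')); W=cloud(c); m=masks(c)
    for k,r,t in(('green',41,68),('blue',22,126)):
        ok=(W[...,2]>25)&(W[...,0]<800)&(W[...,0]>300)
        P=W[m[k]&ok]; M=np.median(P,0); d=np.hypot(*(W[...,:2]-M[:2]).transpose(2,0,1))
        rim=W[(d<60)&(abs(W[...,2]-t)<4)]
        print(n,k,len(P),M.round(),'rim',len(rim),circ(rim,r-1.5),'z',np.median(rim[:,2]).round(1))
    for k,b,t,r in(('cup',{'scene':(225,195,280,260),'side':(375,185,435,255)}[n],103,37),('mortar',{'scene':(335,230,420,305),'side':(215,200,300,280)}[n],93,58)):
        Q=W[b[1]:b[3],b[0]:b[2]].reshape(-1,3); Q=Q[abs(Q[:,2]-t)<4]; print(n,k,len(Q),circ(Q,r))
E
python3 f2.py
```

```text
f2.py:9: RuntimeWarning: Mean of empty slice.
  best=min((least_squares(f,[*P.mean(0)[:2],t],loss='soft_l1',f_scale=1.5) for t in(-2,-1,-.3,.5,1.2)),key=lambda s:s.cost)
  ret = um.true_divide(
Traceback (most recent call last):
  File "f2.py", line 13, in <module>
    go('scene',(365,170,435,225)); go('side',(290,320,365,410))
    ~~^^^^^^^^^^^^^^^^^^^^^^^^^^^
  File "f2.py", line 9, in go
    best=min((least_squares(f,[*P.mean(0)[:2],t],loss='soft_l1',f_scale=1.5) for t in(-2,-1,-.3,.5,1.2)),key=lambda s:s.cost)
  File "f2.py", line 9, in <genexpr>
    best=min((least_squares(f,[*P.mean(0)[:2],t],loss='soft_l1',f_scale=1.5) for t in(-2,-1,-.3,.5,1.2)),key=lambda s:s.cost)
              ~~~~~~~~~~~~~^^^^^^^^^^^^^^^^^^^^^^^^^^^^^^^^^^^^^^^^^^^^^^^^^
ValueError: Initial guess is outside of provided bounds
```

```bash
python3 - <<'E'
from fit import *
c=dict(np.load('pics/scene.npz')); W=cloud(c); h=cv2.cvtColor(c['frame'],cv2.COLOR_RGB2HSV)
for u,v in((405,195),(400,188),(410,200),(384,200)): print(u,v,h[v,u],W[v,u].round())
E
sed -i 's/>200)&(W\[...,2\]>45)/>150)\&(W[...,2]>45)/' f2.py; python3 f2.py 2>&1 | tail -12
```

```text
405 195 [ 11 183 176] [549. 197.  78.]
400 188 [ 11 178 212] [537. 192.  91.]
410 200 [ 11 185 138] [552. 211.  63.]
384 200 [ 11 183 141] [499. 181.  44.]
scene 610 1.03 [523.9 277.3] deg -93.1 ends [ 38.  39.  41. 117. 118. 118.] mid [519.7 199. ]
side 1942 1.2 [536.4 358.5] deg 84.1 ends [-199. -198. -197. -118. -118. -117.] mid [520.2 201.2]
scene green 749 [ 631. -214.   40.] rim 423 (array([ 647.8, -213.1]), 1.31) z 67.5
scene blue 720 [ 467. -319.   72.] rim 166 (array([ 449.2, -317.6]), 1.06) z 125.1
scene cup 201 (array([ 479. , -124.9]), 1.13)
scene mortar 758 (array([709.6,  16.2]), 3.04)
side green 620 [ 647. -200.   40.] rim 293 (array([ 645.5, -211.5]), 1.5) z 67.5
side blue 627 [ 447. -299.   74.] rim 138 (array([ 447. , -316.2]), 1.38) z 124.7
side cup 242 (array([ 477. , -123.1]), 1.05)
side mortar 847 (array([708.4,  17.3]), 3.14)
```

The fits from both cameras agree to about 2 mm. Orange's middle is at (520,200), mouth along -94.5°. Green is at (647,-212), blue (448,-317), cup (478,-124), mortar (709,17). I'll grasp orange with the tool leaning 45° over its mouth, then flip it 90° to lean 45° the other way.

```bash
cat > plan.py <<'E'
from h import *
def Rt(psi,tilt): return R.from_euler('xyz',[180,0,psi],degrees=True)*R.from_euler('y',tilt,degrees=True)
def plan(p,psi,tilt,rot=True,start=None):
    s=ctrl.read_state(); R0=R.from_euler('xyz',s['eef_rot'],degrees=True); T=Rt(psi,tilt)
    rv=(R0.inv()*T).as_rotvec()/(np.pi/4); d=np.array(p)-s['ee_pos']
    print('t',round(float(s['clock']),2),'pos',np.round(s['ee_pos'],1),'rot',np.round(s['eef_rot'],1),'w',round(float(s['width']),3),'F',np.round(s['ft_force'],1),'grip',s['gripper_force'],'j',np.round(s['joints']))
    print('turn total',rv.round(3),'rows>=',np.ceil(np.linalg.norm(rv)/.155),' then shift',(T.inv().apply(d)/30).round(3),' (shift first:',(R0.inv().apply(d)/30).round(3),')')
E
python3 -c "
from plan import *
plan([515,139,170],-94.5,0)
plan([515,139,111],-94.5,-45)"
```

```text
t 0.1 pos [ 162.3 -525.   230.5] rot [ 179.9   -0.  -162.8] w 1.001 F [-0.7 -0.1 -0.4] grip 0.0 j [-57.  15.   6.  -0. -82. -16.]
turn total [ 2.000e-03  1.000e-03 -1.518e+00] rows>= 10.0  then shift [-22.988  -9.982   2.017]  (shift first: [-17.767  17.673   2.045] )
t 0.1 pos [ 162.3 -525.   230.5] rot [ 179.9   -0.  -162.8] w 1.001 F [-0.7 -0.1 -0.4] grip 0.0 j [-57.  15.   6.  -0. -82. -16.]
turn total [-0.593 -0.875 -1.436] rows>= 12.0  then shift [-13.439  -9.982  19.072]  (shift first: [-17.767  17.67    4.011] )
```

Call:
carry_out(series=[[[-0.88,0.88,0,0,0,0],[-0.88,0.88,0,0,0,0],[-0.88,0.88,0,0,0,0],[-0.88,0.88,0,0,0,0],[-0.88,0.88,0,0,0,0],[-0.88,0.88,0,0,0,0],[-0.88,0.88,0,0,0,0],[-0.88,0.88,0,0,0,0],[-0.88,0.88,0,0,0,0],[-0.88,0.88,0,0,0,0],[-0.88,0.88,0,0,0,0],[-0.88,0.88,0,0,0,0],[-0.88,0.88,0,0,0,0],[-0.88,0.88,0,0,0,0],[-0.88,0.88,0,0,0,0],[-0.88,0.88,0,0,0,0],[-0.88,0.88,0,0,0,0],[-0.88,0.88,0,0,0,0],[-0.88,0.88,0,0,0,0],[-0.88,0.88,0,0,0,0]]], hand=1)

```text
clock: 1.77
ee_pos: [511.2, 136.7, 230.9]
eef_rot: [-180.0, -0.0, -162.8]
ft_force: [0.9, -1.2, -0.7]
width: 1.003
gripper_force: 0.0
```

Call:
carry_out(series=[[[0,0,0,0,0,-0.152],[0,0,0,0,0,-0.152],[0,0,0,0,0,-0.152],[0,0,0,0,0,-0.152],[0,0,0,0,0,-0.152],[0,0,0,0,0,-0.152],[0,0,0,0,0,-0.152],[0,0,0,0,0,-0.152],[0,0,0,0,0,-0.152],[0,0,0,0,0,-0.152],[0,0,0,0,-0.143,0],[0,0,0,0,-0.143,0],[0,0,0,0,-0.143,0],[0,0,0,0,-0.143,0],[0,0,0,0,-0.143,0],[0,0,0,0,-0.143,0],[0,0,0,0,-0.142,0],[0,0,0,0,0,0]]])

```text
clock: 3.27
ee_pos: [510.4, 131.9, 228.2]
eef_rot: [179.4, 45.3, -95.2]
ft_force: [0.2, -1.4, -0.5]
width: 1.001
gripper_force: 0.0
```

```bash
python3 -c "
from plan import *
plan([515,139,111],-94.5,-45)"
```

```text
t 3.27 pos [510.4 131.9 228.2] rot [179.4  45.3 -95.2] w 1.001 F [ 0.2 -1.4 -0.5] grip 0.0 j [ -2.  13.   4. -46. -82.   4.]
turn total [ 0.002  0.006 -0.011] rows>= 1.0  then shift [ 2.586 -0.136  2.937]  (shift first: [ 2.599 -0.162  2.924] )
```

Call:
carry_out(series=[[[0.52,0,0.6,0,0,0],[0.52,-0.04,0.6,0,0,0],[0.52,-0.04,0.6,0,0,0],[0.52,-0.04,0.6,0,0,0],[0.52,-0.04,0.55,0,0,-0.01],[0,0,0,0,0.006,0]]])

```text
clock: 3.77
ee_pos: [513.7, 142.4, 108.8]
eef_rot: [179.7, 44.7, -94.3]
ft_force: [-0.9, -0.5, -0.1]
width: 1.002
gripper_force: 0.0
```

```bash
python3 -c "
from plan import *
plan([520.2,202.2,47.7],-94.5,-45)
snap('wrist','w1'); snap('scene','s1')
a=cv2.imread('pics/w1.png');b=cv2.imread('pics/s1.png')[120:280,260:500]
cv2.imwrite('pics/v1.png',np.vstack([cv2.resize(a,(480,360)),cv2.resize(b,(480,240))]))"
```

```text
t 3.77 pos [513.7 142.4 108.8] rot [179.7  44.7 -94.3] w 1.002 F [-0.9 -0.5 -0.1] grip 0.0 j [ -1.  20.  -4. -48. -71.  16.]
turn total [ 0.01  -0.008  0.003] rows>= 1.0  then shift [ 0.024 -0.061  2.858]  (shift first: [ 0.007 -0.084  2.857] )
```

View pics/v1.png

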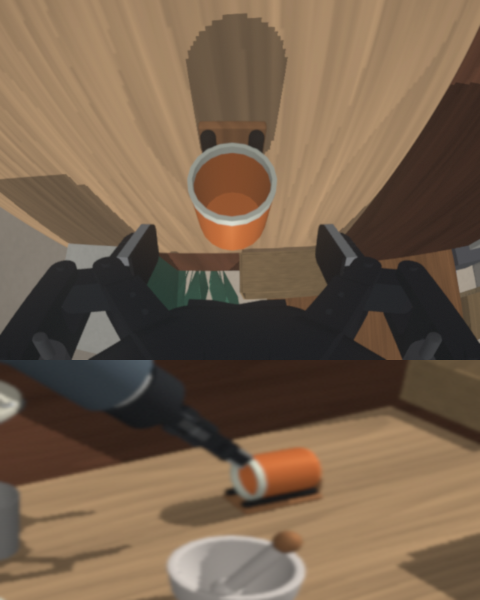

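The wrist view shows the orange mouth at (232,180), about midway between the pads at x≈138 and 337, so it is centred. Next I advance and close.

Call:
carry_out(series=[[[0,-0.02,0.5,0,0,0],[0,-0.02,0.5,0,0,0],[0,0,0.5,0,0,0],[0,0,0.5,0,0,0],[0,0,0.45,0,0,0],[0,0,0.4,0,0,0],[0,0,0,0,0,0],[0,0,0,0,0,0]]])

```text
clock: 4.53
ee_pos: [522.2, 202.1, 53.1]
eef_rot: [-179.5, 44.7, -93.7]
ft_force: [0.2, 0.3, 0.5]
width: 1.002
gripper_force: 0.0
```

Call:
carry_out(series=[[[0,0,0,0,0,0],[0,0,0,0,0,0],[0,0,0,0,0,0],[0,0,0,0,0,0],[0,0,0,0,0,0],[0,0,0,0,0,0],[0,0,0,0,0,0],[0,0,0,0,0,0]]], hand=0)

```text
clock: 5.2
ee_pos: [522.5, 201.5, 53.7]
eef_rot: [-179.4, 44.7, -93.7]
ft_force: [-2.3, -2.2, 5.0]
width: 0.692
gripper_force: 64.5
```

Call:
carry_out(series=[[[-0.2,0,-0.2,0,0,0],[-0.45,0,-0.45,0,0,0],[-0.5,0,-0.5,0,0,0],[-0.5,0,-0.5,0,0,0],[-0.5,0,-0.5,0,0,0],[-0.3,0,-0.3,0,0,0]]])

```text
clock: 5.7
ee_pos: [522.3, 202.2, 159.4]
eef_rot: [-179.3, 44.7, -93.6]
ft_force: [0.5, -0.0, -1.2]
width: 0.697
gripper_force: 64.4
```

Call:
carry_out(series=[[[0,0,0,0,0.143,0],[0,0,0,0,0.143,0],[0,0,0,0,0.143,0],[0,0,0,0,0.143,0],[0,0,0,0,0.143,0],[0,0,0,0,0.143,0],[0,0,0,0,0.143,0],[0,0,0,0,0.143,0],[0,0,0,0,0.143,0],[0,0,0,0,0.143,0],[0,0,0,0,0.143,0],[0,0,0,0,0.143,0],[0,0,0,0,0.143,0],[0,0,0,0,0.143,0],[0,0,0,0,0,0],[0,0,0,0,0,0]]])

```text
clock: 7.03
ee_pos: [521.0, 203.0, 154.1]
eef_rot: [-179.8, -45.5, -94.2]
ft_force: [0.4, -0.5, -1.7]
width: 0.691
gripper_force: 64.7
```

```bash
python3 -c "
from plan import *
plan([515,30,110],-94.5,45)
c=snap('scene','s2')
b=cv2.imread('pics/s2.png')[80:280,260:500];cv2.imwrite('pics/v2.png',cv2.resize(b,(600,500)))"
```

```text
t 7.03 pos [521.  203.  154.1] rot [-179.8  -45.5  -94.2] w 0.691 F [ 0.4 -0.5 -1.7] grip 64.6598830831681 j [ 52.  38.   7.  24. -98. -61.]
turn total [-0.009 -0.011  0.005] rows>= 1.0  then shift [ 3.035 -0.252  5.116]  (shift first: [ 2.99  -0.203  5.145] )
```

View pics/v2.png

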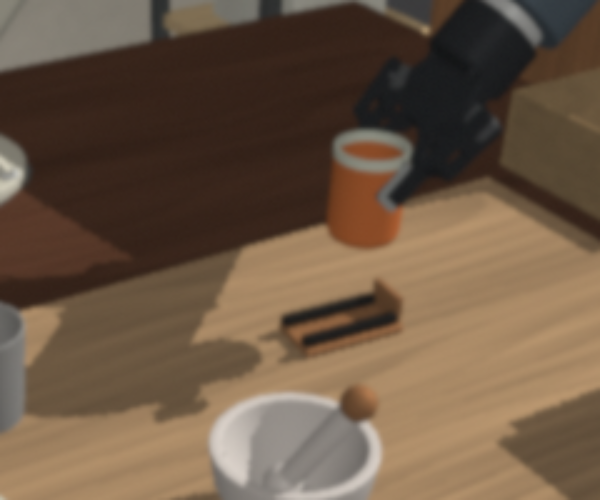

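The beaker is held upright above and behind the cradle. I'll measure its rim and tilt.

```bash
python3 - <<'E'
from fit import *
c=dict(np.load('pics/s2.npz')); W=cloud(c); h=cv2.cvtColor(c['frame'],cv2.COLOR_RGB2HSV).astype(int)
B=np.zeros((480,640),bool);B[128:182,388:428]=1
o=cv2.erode((B&(h[...,0]<15)&(h[...,1]>150)).astype(np.uint8),np.ones((3,3)))>0
P=W[o]; near=P[P[:,2]<np.percentile(P[:,2],70)]
print(np.percentile(P[:,2],[1,50,99]).round(1))
f=lambda p:np.hypot(near[:,0]-p[0]-p[2]*(near[:,2]-150),near[:,1]-p[1]-p[3]*(near[:,2]-150))-31
s=least_squares(f,[*(near.mean(0)[:2]-[25,0]),0,0],loss='soft_l1',f_scale=1.5); print(s.x.round(3),np.median(abs(f(s.x))))
w=W[B&(h[...,1]<70)]; w=w[np.hypot(*(w[:,:2]-s.x[:2]).T)<36]; print(len(w),np.percentile(w[:,2],[5,25,50,75,95]).round(1))
A=np.c_[w[:,:2]-s.x[:2],np.ones(len(w))]; k=abs(w[:,2]-np.median(w[:,2]))<5; print(np.linalg.lstsq(A[k],w[k,2],rcond=None)[0].round(3),circ(w[k],29.5))
E
```

```text
[nan nan nan]<stdin>:8: RuntimeWarning: Mean of empty slice.
  ret = um.true_divide(
Traceback (most recent call last):
ValueError: Initial guess is outside of provided bounds
```

```bash
cat > up.py <<'E'
from fit import *
def up(f,box,zm=150):
    c=dict(np.load(f'pics/{f}.npz')); W=cloud(c); h=cv2.cvtColor(c['frame'],cv2.COLOR_RGB2HSV).astype(int)
    B=np.zeros((480,640),bool);B[box[1]:box[3],box[0]:box[2]]=1; B&=np.isfinite(W[...,2])
    o=cv2.erode((B&(h[...,0]<15)&(h[...,1]>150)).astype(np.uint8),np.ones((3,3)))>0
    P=W[o]; near=P[P[:,2]<np.percentile(P[:,2],70)]
    print('z',np.percentile(P[:,2],[1,50,99]).round(1))
    f=lambda p:np.hypot(near[:,0]-p[0]-p[2]*(near[:,2]-zm),near[:,1]-p[1]-p[3]*(near[:,2]-zm))-31
    s=least_squares(f,[*(near.mean(0)[:2]-[25,0]),0,0],loss='soft_l1',f_scale=1.5); print('axis',s.x.round(3),np.median(abs(f(s.x))).round(2))
    w=W[B&(h[...,1]<75)]; w=w[(np.hypot(*(w[:,:2]-s.x[:2]).T)<36)&(w[:,2]>P[:,2].min()+50)]
    if len(w)<10: print(len(w)); return
    k=abs(w[:,2]-np.median(w[:,2]))<5; A=np.c_[w[:,:2]-s.x[:2],np.ones(len(w))]
    print('rim',len(w),np.percentile(w[:,2],[5,50,95]).round(1),np.linalg.lstsq(A[k],w[k,2],rcond=None)[0].round(3),circ(w[k],29.5))
E
python3 -c "
from up import *
up('s2',(388,128,428,182))"
```

```text
z [121.2 148.1 179.7]
axis [5.20230e+02 2.13707e+02 2.10000e-02 2.10000e-02] 0.8
rim 320 [180.9 190.8 195.2] [-6.00000e-03 -5.00000e-03  1.91041e+02] (array([522. , 212.8]), 1.07)
```

```bash
python3 -c "
from plan import *
plan([515,40,68],-94.5,45)"
```

```text
t 7.08 pos [521.6 202.7 155.9] rot [-179.6  -45.3  -94.4] w 0.692 F [ 0.  -0.3 -0.4] grip 64.65288875143415 j [ 52.  38.   7.  24. -98. -61.]
turn total [-0.011 -0.007  0.002] rows>= 1.0  then shift [ 1.764 -0.207  5.906]  (shift first: [ 1.73  -0.155  5.918] )
```

Call:
carry_out(series=[[[0.1,-0.01,0.3,-0.01,-0.01,0],[0.17,-0.02,0.59,0,0,0],[0.19,-0.02,0.65,0,0,0],[0.19,-0.02,0.65,0,0,0],[0.19,-0.02,0.65,0,0,0],[0.19,-0.02,0.65,0,0,0],[0.19,-0.02,0.65,0,0,0],[0.19,-0.02,0.65,0,0,0],[0.18,-0.02,0.55,0,0,0],[0.1,-0.02,0.3,0,0,0],[0.05,0,0.16,0,0,0],[0,0,0,0,0,0],[0,0,0,0,0,0]]])

```text
clock: 8.17
ee_pos: [515.6, 42.9, 71.2]
eef_rot: [-179.9, -44.8, -94.5]
ft_force: [0.7, 0.5, -1.2]
width: 0.695
gripper_force: 64.7
```

```bash
python3 -c "
from plan import *
plan([515,40,61],-94.5,45)
snap('scene','s3');snap('side','d3')
cv2.imwrite('pics/v3.png',np.hstack([cv2.resize(cv2.imread('pics/s3.png')[150:310,230:400],(400,376)),cv2.resize(cv2.imread('pics/d3.png')[200:360,260:430],(400,376))]))"
```

```text
t 8.17 pos [515.6  42.9  71.2] rot [-179.9  -44.8  -94.5] w 0.695 F [ 0.7  0.5 -1.2] grip 64.69074768625433 j [ 42.  33. -18.  30. -77. -63.]
turn total [-0.003  0.004 -0.001] rows>= 1.0  then shift [-0.172  0.013  0.31 ]  (shift first: [-0.171  0.014  0.311] )
```

View pics/v3.png

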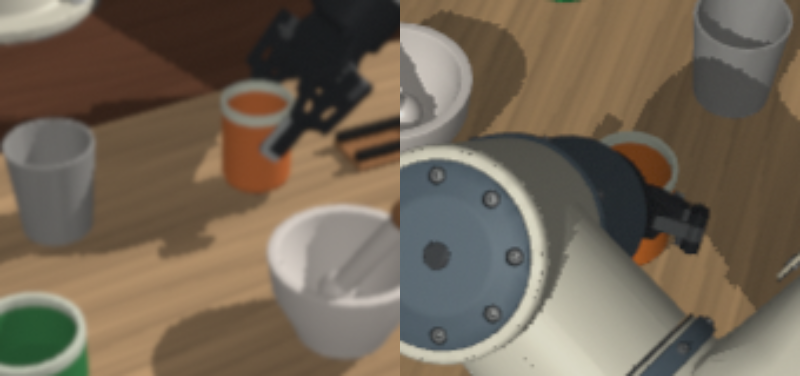

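Orange is upright at left (255,138), just above the bare board, clear of the cup and the mortar.

```bash
python3 -c "
from up import *
up('s3',(318,180,358,236),60)"
```

```text
z [37.3 66.1 96.6]
axis [5.14711e+02 5.35780e+01 3.00000e-02 3.00000e-02] 0.82
rim 314 [ 98.9 108.6 113.8] [-1.30000e-02  4.00000e-03  1.08713e+02] (array([516.8,  52.5]), 0.95)
```

Call:
carry_out(series=[[[-0.05,0,0.05,0,0,0],[-0.05,0,0.05,0,0,0],[-0.05,0,0.05,0,0,0],[0,0,0,0,0,0]]])

```text
clock: 8.6
ee_pos: [514.9, 42.8, 63.5]
eef_rot: [179.9, -44.9, -94.4]
ft_force: [0.8, -0.2, -0.8]
width: 0.693
gripper_force: 64.7
```

Call:
carry_out(series=[[[-0.025,0,0.025,0,0,0],[-0.025,0,0.025,0,0,0],[0,0,0,0,0,0]]])

```text
clock: 8.85
ee_pos: [515.0, 42.6, 61.8]
eef_rot: [180.0, -44.9, -94.4]
ft_force: [-0.4, 0.7, -1.0]
width: 0.694
gripper_force: 64.7
```

Call:
carry_out(series=[[[-0.025,0,0.025,0,0,0],[-0.025,0,0.025,0,0,0],[0,0,0,0,0,0]]])

```text
clock: 9.1
ee_pos: [514.9, 42.5, 59.7]
eef_rot: [180.0, -44.9, -94.4]
ft_force: [-0.5, 0.3, -0.8]
width: 0.694
gripper_force: 64.7
```

Call:
carry_out(series=[[[-0.025,0,0.025,0,0,0],[-0.025,0,0.025,0,0,0],[0,0,0,0,0,0]]])

```text
clock: 9.35
ee_pos: [515.1, 42.5, 57.9]
eef_rot: [-180.0, -44.9, -94.4]
ft_force: [0.2, -0.4, 1.1]
width: 0.693
gripper_force: 64.7
```

Call:
carry_out(series=[[[-0.025,0,0.025,0,0,0],[0,0,0,0,0,0],[0,0,0,0,0,0]]])

```text
clock: 9.6
ee_pos: [515.1, 42.4, 57.8]
eef_rot: [-179.9, -45.0, -94.4]
ft_force: [-2.5, 1.2, 6.0]
width: 0.694
gripper_force: 65.2
```

Contact with the board at about 5 N, so I release and back away along the tool.

Call:
carry_out(series=[[[0,0,0,0,0,0],[0,0,0,0,0,0],[0,0,0,0,0,0],[0,0,0,0,0,0],[0,0,0,0,0,0],[0,0,0,0,0,0]]], hand=1)

```text
clock: 10.1
ee_pos: [515.0, 42.6, 56.6]
eef_rot: [180.0, -44.9, -94.4]
ft_force: [0.5, -0.3, 0.6]
width: 1.001
gripper_force: 0.0
```

Call:
carry_out(series=[[[0,0,-0.2,0,0,0],[0,0,-0.4,0,0,0],[0,0,-0.6,0,0,0],[0,0,-0.8,0,0,0],[0,0,-0.8,0,0,0],[0,0,-0.8,0,0,0],[0,0,-0.6,0,0,0],[0,0,0,0,-0.143,0],[0,0,0,0,-0.143,0],[0,0,0,0,-0.143,0],[0,0,0,0,-0.143,0],[0,0,0,0,-0.143,0],[0,0,0,0,-0.143,0],[0,0,0,0,-0.143,0],[0,0,0,0,0,0]]])

```text
clock: 11.35
ee_pos: [522.4, 129.6, 148.4]
eef_rot: [-179.8, 0.6, -94.6]
ft_force: [-0.1, -1.0, 0.8]
width: 1.004
gripper_force: 0.0
```

```bash
python3 - <<'E'
from plan import *
from up import *
snap('scene','s4'); snap('side','d4')
up('s4',(315,180,360,240),60)
for n in('s4','d4'):
    c=dict(np.load(f'pics/{n}.npz')); W=cloud(c)
    d=np.hypot(W[...,0]-516,W[...,1]-52); Q=W[(d<45)&(abs(W[...,2]-98)<4)]
    print(n,len(Q),circ(Q,29.8) if len(Q)>20 else '',np.median(Q[:,2]).round(1))
plan([516,52,150],-94.5,0)
E
```

```text
z [24.6 58.2 82.3]
axis [ 5.13988e+02  5.32640e+01  1.60000e-02 -3.00000e-03] 0.91
rim 281 [89.3 94.8 98.7] [7.0000e-03 3.0000e-03 9.5117e+01] (array([515.6,  52.3]), 0.95)
s4 170 (array([515.4,  52.3]), 0.93) 96.9
d4 153 (array([513.4,  54.2]), 1.0) 97.3
t 11.45 pos [522.2 130.4 147. ] rot [-1.799e+02  1.000e-01 -9.450e+01] w 0.999 F [0.8 0.2 0.7] grip 0.0 j [ 31.  16.  -5.  -0. -69. -35.]
turn total [-0.002  0.003 -0.001] rows>= 1.0  then shift [ 2.622e+00 -1.000e-03 -1.010e-01]  (shift first: [ 2.622 -0.003 -0.108] )
```

Orange stands upright at (514,53) with its rim at about 97, which matches 98. Regrasp from above.

Call:
carry_out(series=[[[0.4,0,0,0,0,0],[0.6,-0.01,0,0,0,0],[0.6,-0.01,0,0,0,0],[0.6,-0.01,0,0,0,0],[0.38,-0.01,0,0,0,0],[0,0,0.2,0,0,0],[0,0,0.4,0,0,0],[0,0,0,0,0,0]]])

```text
clock: 12.12
ee_pos: [515.7, 54.4, 125.1]
eef_rot: [179.7, 0.0, -94.4]
ft_force: [-0.5, -0.6, -0.6]
width: 0.999
gripper_force: 0.0
```

```bash
python3 -c "
from plan import *
plan([514.4,53.3,66],-94.5,0)"
```

```text
t 12.12 pos [515.7  54.4 125.1] rot [179.7   0.  -94.4] w 0.999 F [-0.5 -0.6 -0.6] grip 0.0 j [ 23.  15. -10.  -0. -66. -28.]
turn total [0.006 0.001 0.002] rows>= 1.0  then shift [0.039 0.039 1.97 ]  (shift first: [0.04 0.03 1.97] )
```

Call:
carry_out(series=[[[0.04,0.04,0.3,0,0,0],[0,0,0.4,0,0,0],[0,0,0.4,0,0,0],[0,0,0.4,0,0,0],[0,0,0.3,0,0,0],[0,0,0.17,0,0,0],[0,0,0,0,0,0],[0,0,0,0,0,0]]])

```text
clock: 12.78
ee_pos: [516.0, 53.2, 68.7]
eef_rot: [-180.0, 0.1, -94.4]
ft_force: [0.2, -0.0, 0.4]
width: 0.999
gripper_force: 0.0
```

Call:
carry_out(series=[[[0,0,0,0,0,0],[0,0,0,0,0,0],[0,0,0,0,0,0],[0,0,0,0,0,0],[0,0,0,0,0,0],[0,0,0,0,0,0],[0,0,0,0,0,0]]], hand=0)

```text
clock: 13.37
ee_pos: [516.4, 53.2, 69.6]
eef_rot: [-179.9, 0.2, -94.4]
ft_force: [-2.0, 0.9, 5.6]
width: 0.693
gripper_force: 65.2
```

Call:
carry_out(series=[[[0,0,-0.2,0,0,0],[0,0,-0.5,0,0,0],[0,0,-0.8,0,0,0],[0,0,-0.8,0,0,0],[0,0,-0.7,0,0,0],[0,0,-0.3,0,0,0],[0,0,0,0,0,0]]])

```text
clock: 13.95
ee_pos: [517.0, 53.2, 169.8]
eef_rot: [-179.8, 0.2, -94.4]
ft_force: [1.0, -0.0, -1.2]
width: 0.694
gripper_force: 64.8
```

```bash
python3 -c "
from plan import *
plan([646.7,-212.3,166],-94.5,0)"
```

```text
t 13.95 pos [517.   53.2 169.8] rot [-179.8    0.2  -94.4] w 0.694 F [ 1.  -0.  -1.2] grip 64.84704335220158 j [ 23.  13.  -5.  -0. -72. -27.]
turn total [-0.005  0.005  0.002] rows>= 1.0  then shift [ 8.485 -5.003  0.126]  (shift first: [ 8.492 -4.99   0.112] )
```

Call:
carry_out(series=[[[0.3,-0.18,0,0,0,0],[0.6,-0.35,0,0,0,0],[0.8,-0.47,0,0,0,0],[0.8,-0.47,0,0,0,0],[0.8,-0.47,0,0,0,0],[0.8,-0.47,0,0,0,0],[0.8,-0.47,0,0,0,0],[0.8,-0.47,0,0,0,0],[0.8,-0.47,0,0,0,0],[0.8,-0.47,0,0,0,0],[0.7,-0.41,0,0,0,0],[0.4,-0.24,0,0,0,0],[0.08,-0.06,0,0,0,0],[0,0,0.4,0,0,0],[0,0,0.4,0,0,0],[0,0,0.2,0,0,0],[0,0,0,0,0,0],[0,0,0,0,0,0]]])

```text
clock: 15.45
ee_pos: [645.2, -212.1, 136.2]
eef_rot: [179.9, 0.1, -94.4]
ft_force: [-0.3, 0.6, -0.4]
width: 0.694
gripper_force: 64.9
```

```bash
cat > rel.py <<'E'
from fit import *
def rims(names,specs):
    for n in names:
        c=dict(np.load(f'pics/{n}.npz')); W=cloud(c)
        for k,x,y,z,r in specs:
            d=np.hypot(W[...,0]-x,W[...,1]-y); Q=W[(d<r+9)&(d>r-12)&(abs(W[...,2]-z)<4)]
            print(n,k,len(Q),circ(Q,r) if len(Q)>20 else '',np.median(Q[:,2]).round(1))
E
python3 - <<'E'
from plan import *; from rel import *; from fit import *
plan([646.7,-212.3,120],-94.5,0)
for n,f in(('scene','s5'),('side','d5')):
    c=snap(n,f); W=cloud(c); h=cv2.cvtColor(c['frame'],cv2.COLOR_RGB2HSV).astype(int)
    o=cv2.erode(((h[...,0]<15)&(h[...,1]>150)&(np.hypot(W[...,0]-647,W[...,1]+212)<40)&(W[...,2]>92)&(W[...,2]<150)).astype(np.uint8),np.ones((3,3)))>0
    P=W[o]; q=P[P[:,2]<135]; print(f,len(q),np.percentile(P[:,2],[1,50,99]).round(),circ(q,31))
    s=least_squares(lambda p:np.hypot(q[:,0]-p[0]-p[2]*(q[:,2]-115),q[:,1]-p[1]-p[3]*(q[:,2]-115))-31,[647,-212,0,0],loss='soft_l1',f_scale=1.5);print(s.x.round(3))
rims(('s5','d5'),[('green',647,-212,68,39.5)])
cv2.imwrite('pics/v5.png',np.hstack([cv2.resize(cv2.imread('pics/s5.png')[180:340,180:350],(400,376)),cv2.resize(cv2.imread('pics/d5.png')[80:240,250:420],(400,376))]))
E
```

```text
t 15.45 pos [ 645.2 -212.1  136.2] rot [ 1.799e+02  1.000e-01 -9.440e+01] w 0.694 F [-0.3  0.6 -0.4] grip 64.86671866849065 j [ -5.  32.  18.  -0. -77.   1.]
turn total [0.002 0.003 0.002] rows>= 1.0  then shift [ 0.002 -0.049  0.539]  (shift first: [ 0.004 -0.05   0.539] )
s5 603 [ 96. 120. 146.] (array([ 643.3, -212.1]), 0.53)
[ 6.43284e+02 -2.12101e+02  2.60000e-02  4.00000e-03]
d5 491 [ 97. 127. 147.] (array([ 643.5, -212.7]), 1.14)
[ 6.43571e+02 -2.12783e+02 -2.50000e-02  4.20000e-02]
s5 green 291 (array([ 647.4, -213.1]), 1.23) 67.4
d5 green 202 (array([ 645.7, -211.9]), 1.25) 67.4
```

View pics/v5.png

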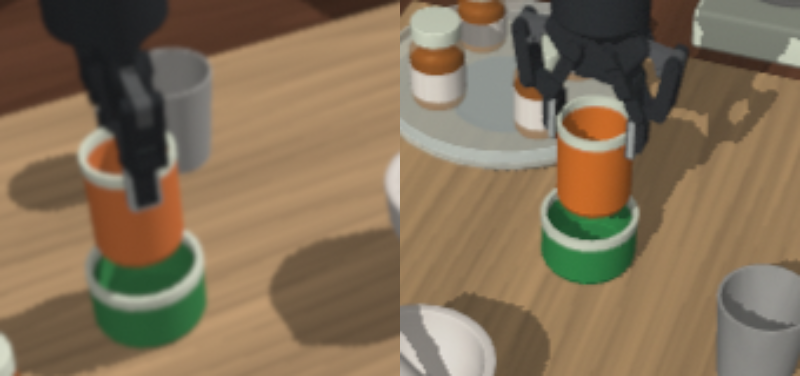

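The orange beaker is held upright over the green one, with orange's foot at (137,262) in the left crop and (592,212) in the right, about 2–3 mm low in x. I'll correct that and lower it.

Call:
carry_out(series=[[[0,-0.08,0.1,0,0,0],[0,0,0.2,0,0,0],[0,0,0.25,0,0,0],[0,0,0.25,0,0,0],[0,0,0.25,0,0,0],[0,0,0.2,0,0,0],[0,0,0.15,0,0,0],[0,0,0,0,0,0],[0,0,0,0,0,0]]])

```text
clock: 16.3
ee_pos: [648.1, -212.4, 94.8]
eef_rot: [180.0, 0.1, -94.4]
ft_force: [-0.0, 0.1, -1.0]
width: 0.696
gripper_force: 64.9
```

Call:
carry_out(series=[[[0,0,0.1,0,0,0],[0,0,0.1,0,0,0],[0,0,0.1,0,0,0],[0,0,0,0,0,0]]])

```text
clock: 16.63
ee_pos: [647.8, -212.2, 85.2]
eef_rot: [179.9, 0.2, -94.4]
ft_force: [0.9, 0.9, -1.6]
width: 0.696
gripper_force: 64.9
```

Call:
carry_out(series=[[[0,0,0.08,0,0,0],[0,0,0.08,0,0,0],[0,0,0.07,0,0,0],[0,0,0,0,0,0]]])

```text
clock: 16.97
ee_pos: [647.9, -212.2, 78.4]
eef_rot: [179.9, 0.1, -94.4]
ft_force: [-0.8, -0.2, -1.8]
width: 0.693
gripper_force: 64.9
```

Call:
carry_out(series=[[[0,0,0.04,0,0,0],[0,0,0.04,0,0,0],[0,0,0,0,0,0]]])

```text
clock: 17.22
ee_pos: [648.1, -212.3, 76.5]
eef_rot: [180.0, 0.1, -94.4]
ft_force: [-0.2, 0.2, -2.0]
width: 0.694
gripper_force: 64.9
```

Call:
carry_out(series=[[[0,0,0.04,0,0,0],[0,0,0.02,0,0,0],[0,0,0,0,0,0]]])

```text
clock: 17.47
ee_pos: [648.2, -212.3, 74.9]
eef_rot: [-180.0, 0.1, -94.4]
ft_force: [-0.1, -0.1, -1.0]
width: 0.695
gripper_force: 64.9
```

Call:
carry_out(series=[[[0,0,0.04,0,0,0],[0,0,0,0,0,0]]])

```text
clock: 17.63
ee_pos: [648.3, -212.4, 74.8]
eef_rot: [-180.0, 0.1, -94.4]
ft_force: [-2.6, 0.8, 3.8]
width: 0.695
gripper_force: 65.3
```

Call:
carry_out(series=[[[0,0,0,0,0,0],[0,0,0,0,0,0],[0,0,0,0,0,0],[0,0,0,0,0,0],[0,0,0,0,0,0],[0,0,-0.15,0,0,0],[0,0,-0.3,0,0,0],[0,0,-0.5,0,0,0],[0,0,-0.8,0,0,0],[0,0,-0.9,0,0,0],[0,0,-0.9,0,0,0],[0,0,-0.5,0,0,0],[0,0,0,0,0,0]]], hand=1)

```text
clock: 18.72
ee_pos: [650.1, -213.5, 201.5]
eef_rot: [-179.5, 0.0, -94.4]
ft_force: [0.3, -0.5, 0.5]
width: 0.999
gripper_force: 0.0
```

```bash
python3 - <<'E'
from plan import *; from rel import *
plan([448.1,-316.9,160],-94.5,0)
snap('scene','s6');snap('side','d6')
rims(('s6','d6'),[('green',647,-212,68,39.5),('orange',647,-212,103,29.8),('blue',448,-317,126,20.5)])
E
```

```text
t 18.72 pos [ 650.1 -213.5  201.5] rot [-179.5    0.   -94.4] w 0.999 F [ 0.3 -0.5  0.5] grip 0.0 j [ -5.  30.  26.  -0. -85.   1.]
turn total [-0.012  0.     0.002] rows>= 1.0  then shift [3.964 6.441 1.383]  (shift first: [3.955 6.46  1.322] )
s6 green 494 (array([ 646.8, -212.8]), 2.47) 67.6
s6 orange 290 (array([ 647.5, -212.8]), 1.02) 102.2
s6 blue 162 (array([ 449.3, -317.7]), 1.04) 125.1
d6 green 333 (array([ 646. , -212.9]), 2.89) 67.7
d6 orange 195 (array([ 645.1, -211.4]), 1.2) 102.1
d6 blue 133 (array([ 447.2, -316.6]), 1.23) 124.8
```

Orange is seated, with its rim at 102 against 103 expected. Now the blue one at (448,-317).

Call:
carry_out(series=[[[0.3,0.48,0,-0.012,0,0],[0.5,0.82,0,0,0,0],[0.5,0.82,0,0,0,0],[0.5,0.82,0,0,0,0],[0.5,0.82,0,0,0,0],[0.5,0.82,0,0,0,0],[0.5,0.82,0.2,0,0,0],[0.42,0.68,0.4,0,0,0],[0.24,0.36,0.4,0,0,0],[0,0,0,0,0,0],[0,0,0,0,0,0]]])

```text
clock: 19.73
ee_pos: [445.0, -316.0, 165.8]
eef_rot: [179.3, 0.2, -94.5]
ft_force: [0.6, -0.2, -0.0]
width: 1.0
gripper_force: 0.0
```

```bash
python3 -c "
from plan import *
plan([448.2,-317.1,98],-94.5,0)"
```

```text
t 19.73 pos [ 445.  -316.   165.8] rot [179.3   0.2 -94.5] w 1.0 F [ 0.6 -0.2 -0. ] grip 0.0 j [-19.  16.  -1.  -0. -73.  14.]
turn total [0.015 0.004 0.   ] rows>= 1.0  then shift [ 0.027 -0.11   2.259]  (shift first: [ 0.034 -0.137  2.257] )
```

Call:
carry_out(series=[[[0.03,-0.11,0.2,0.012,0,0],[0,0,0.4,0,0,0],[0,0,0.4,0,0,0],[0,0,0.4,0,0,0],[0,0,0.4,0,0,0],[0,0,0.3,0,0,0],[0,0,0.16,0,0,0],[0,0,0,0,0,0],[0,0,0,0,0,0]]])

```text
clock: 20.48
ee_pos: [449.8, -317.1, 99.0]
eef_rot: [-180.0, 0.1, -94.4]
ft_force: [-0.4, -0.2, -0.3]
width: 0.999
gripper_force: 0.0
```

Call:
carry_out(series=[[[0,0,0,0,0,0],[0,0,0,0,0,0],[0,0,0,0,0,0],[0,0,0,0,0,0],[0,0,0,0,0,0],[0,0,0,0,0,0],[0,0,0,0,0,0],[0,0,0,0,0,0],[0,0,0,0,0,0]]], hand=0)

```text
clock: 21.23
ee_pos: [449.7, -317.5, 99.7]
eef_rot: [-179.9, 0.1, -94.4]
ft_force: [-1.1, -0.1, 5.3]
width: 0.495
gripper_force: 61.2
```

Call:
carry_out(series=[[[0,0,-0.2,0,0,0],[0,0,-0.5,0,0,0],[0,0,-0.8,0,0,0],[0,0,-0.9,0,0,0],[0,0,-0.8,0,0,0],[0,0,-0.4,0,0,0],[0,0,0,0,0,0]]])

```text
clock: 21.82
ee_pos: [450.5, -318.0, 210.1]
eef_rot: [-179.7, 0.0, -94.4]
ft_force: [0.2, 0.5, -0.5]
width: 0.498
gripper_force: 60.9
```

```bash
python3 -c "
from plan import *
plan([646.8,-212.1,205],-94.5,0)"
```

```text
t 21.82 pos [ 450.5 -318.   210.1] rot [-179.7    0.   -94.4] w 0.498 F [ 0.2  0.5 -0.5] grip 60.94090327620506 j [-19.  15.   4.  -0. -78.  15.]
turn total [-0.007  0.     0.002] rows>= 1.0  then shift [-4.031 -6.247  0.169]  (shift first: [-4.022 -6.252  0.202] )
```

Call:
carry_out(series=[[[-0.23,-0.35,0,0,0,0],[-0.45,-0.7,0,0,0,0],[-0.5,-0.78,0,0,0,0],[-0.5,-0.78,0,0,0,0],[-0.5,-0.78,0,0,0,0],[-0.5,-0.78,0,0,0,0],[-0.5,-0.78,0,0,0,0],[-0.45,-0.7,0,0,0,0],[-0.3,-0.45,0,0,0,0],[-0.1,-0.15,0,0,0,0],[0,0,0,0,0,0],[0,0,0,0,0,0]]])

```text
clock: 22.82
ee_pos: [645.0, -211.0, 205.8]
eef_rot: [179.9, 0.1, -94.4]
ft_force: [-0.7, -0.0, -0.3]
width: 0.502
gripper_force: 61.0
```

```bash
python3 - <<'E'
from plan import *; from rel import *
plan([646.8,-212.1,205],-94.5,0)
for n,f in(('scene','s7'),('side','d7')):
    c=snap(n,f); W=cloud(c); m=masks(c)['blue']
    q=W[m&(np.hypot(W[...,0]-647,W[...,1]+212)<35)&(W[...,2]>110)&(W[...,2]<200)]; print(f,len(q),np.percentile(q[:,2],[1,99]).round(),circ(q,22))
    s=least_squares(lambda p:np.hypot(q[:,0]-p[0]-p[2]*(q[:,2]-125),q[:,1]-p[1]-p[3]*(q[:,2]-125))-22,[647,-212,0,0],loss='soft_l1',f_scale=1.5);print(s.x.round(3))
rims(('s7','d7'),[('orange',647,-212,103,29.8)])
cv2.imwrite('pics/v7.png',np.hstack([cv2.resize(cv2.imread('pics/s7.png')[140:340,170:340],(400,470)),cv2.resize(cv2.imread('pics/d7.png')[40:240,250:420],(400,470))]))
E
```

```text
t 22.82 pos [ 645.  -211.   205.8] rot [ 1.799e+02  1.000e-01 -9.440e+01] w 0.502 F [-0.7 -0.  -0.3] grip 60.98918974399567 j [ -5.  30.  26.  -0. -86.   1.]
turn total [0.003 0.003 0.002] rows>= 1.0  then shift [ 0.033 -0.062  0.026]  (shift first: [ 0.033 -0.062  0.026] )
s7 815 [133. 198.] (array([ 643.1, -211.3]), 0.59)
[ 6.42718e+02 -2.11347e+02  9.00000e-03  1.00000e-03]
d7 562 [132. 199.] (array([ 642.8, -212.3]), 0.98)
[ 6.42626e+02 -2.12466e+02  4.00000e-03  4.00000e-03]
s7 orange 214 (array([ 647.4, -212.8]), 1.04) 102.4
d7 orange 146 (array([ 644.8, -211.3]), 1.3) 102.0
```

View pics/v7.png

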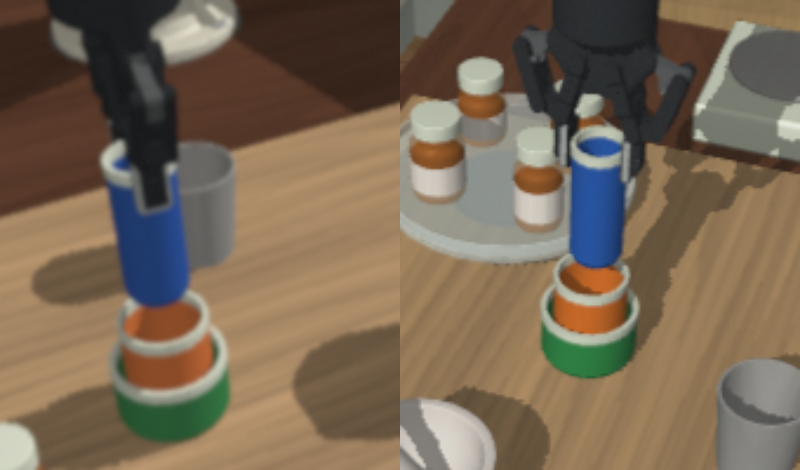

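Blue hangs upright over the nested pair, its foot at (155,300) in the left crop and (595,262) in the right, about 2 mm low in x. I'll correct and lower.

Call:
carry_out(series=[[[0.01,-0.06,0.1,0,0,0],[0,0,0.2,0,0,0],[0,0,0.25,0,0,0],[0,0,0.25,0,0,0],[0,0,0.25,0,0,0],[0,0,0.2,0,0,0],[0,0,0,0,0,0]]])

```text
clock: 23.5
ee_pos: [646.4, -211.2, 167.3]
eef_rot: [179.8, 0.2, -94.4]
ft_force: [-0.3, -0.1, -0.8]
width: 0.502
gripper_force: 61.0
```

Call:
carry_out(series=[[[0,0,0.2,0,0,0],[0,0,0.25,0,0,0],[0,0,0.25,0,0,0],[0,0,0.25,0,0,0],[0,0,0.2,0,0,0],[0,0,0,0,0,0]]])

```text
clock: 24.0
ee_pos: [646.4, -211.2, 132.9]
eef_rot: [179.8, 0.2, -94.4]
ft_force: [-0.6, 0.9, -0.7]
width: 0.502
gripper_force: 61.0
```

Call:
carry_out(series=[[[0,0,0.15,0,0,0],[0,0,0.15,0,0,0],[0,0,0.15,0,0,0],[0,0,0.1,0,0,0],[0,0,0.06,0,0,0],[0,0,0,0,0,0]]])

```text
clock: 24.5
ee_pos: [647.1, -211.3, 116.2]
eef_rot: [180.0, 0.1, -94.4]
ft_force: [-0.6, -0.5, -0.2]
width: 0.5
gripper_force: 61.0
```

Call:
carry_out(series=[[[0,0,0.04,0,0,0],[0,0,0.03,0,0,0],[0,0,0,0,0,0]]])

```text
clock: 24.75
ee_pos: [647.3, -211.4, 114.6]
eef_rot: [-180.0, 0.1, -94.4]
ft_force: [0.4, -0.3, -0.8]
width: 0.497
gripper_force: 61.0
```

Call:
carry_out(series=[[[0,0,0.05,0,0,0],[0,0,0.04,0,0,0],[0,0,0,0,0,0]]])

```text
clock: 25.0
ee_pos: [647.2, -211.3, 111.7]
eef_rot: [180.0, 0.1, -94.4]
ft_force: [-0.8, 0.5, -1.0]
width: 0.497
gripper_force: 61.0
```

Call:
carry_out(series=[[[0,0,0.04,0,0,0],[0,0,0.02,0,0,0],[0,0,0,0,0,0]]])

```text
clock: 25.25
ee_pos: [647.2, -211.4, 109.9]
eef_rot: [180.0, 0.1, -94.4]
ft_force: [-0.4, 0.2, -0.8]
width: 0.5
gripper_force: 61.0
```

Call:
carry_out(series=[[[0,0,0.03,0,0,0],[0,0,0,0,0,0]]])

```text
clock: 25.42
ee_pos: [647.4, -211.5, 109.8]
eef_rot: [-180.0, 0.1, -94.4]
ft_force: [-1.0, 0.4, 2.0]
width: 0.502
gripper_force: 61.3
```

Call:
carry_out(series=[[[0,0,0,0,0,0],[0,0,0,0,0,0],[0,0,0,0,0,0],[0,0,0,0,0,0],[0,0,0,0,0,0],[0,0,0,0,0,0],[0,0,-0.15,0,0,0],[0,0,-0.3,0,0,0],[0,0,-0.5,0,0,0],[0,0,-0.8,0,0,0],[0,0,-0.9,0,0,0],[0,0,-0.9,0,0,0],[0,0,-0.4,0,0,0],[0,0,0,0,0,0],[0,0,0,0,0,0]]], hand=1)

```text
clock: 26.67
ee_pos: [647.7, -211.7, 229.4]
eef_rot: [-179.8, 0.1, -94.4]
ft_force: [0.0, -0.4, -0.8]
width: 0.997
gripper_force: 0.0
```

```bash
python3 - <<'E'
from plan import *; from rel import *
snap('scene','s8');snap('side','d8')
rims(('s8','d8'),[('green',647,-212,68,39.5),('orange',647,-212,103,29.8),('blue',647,-212,136,20.5)])
cv2.imwrite('pics/v8.png',np.hstack([cv2.resize(cv2.imread('pics/s8.png')[180:340,170:340],(400,376)),cv2.resize(cv2.imread('pics/d8.png')[80:240,250:420],(400,376))]))
E
```

```text
s8 green 422 (array([ 644.7, -212.5]), 2.89) 67.4
s8 orange 306 (array([ 645. , -212.1]), 2.61) 102.5
s8 blue 204 (array([ 646.9, -212.3]), 1.03) 135.2
d8 green 287 (array([ 646.5, -215.4]), 3.37) 67.5
d8 orange 201 (array([ 645.3, -214.1]), 3.01) 102.5
d8 blue 143 (array([ 644.6, -210.8]), 1.09) 135.3
```

View pics/v8.png

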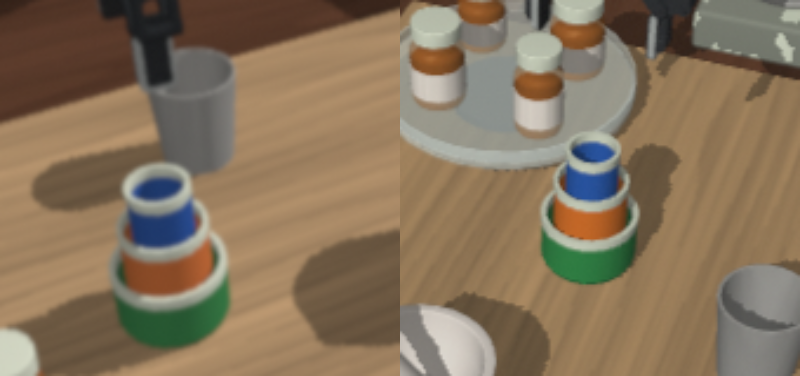

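All three are nested, concentric and upright around (170,250) in the left crop and (592,215) in the right. The rims sit at 67.5, 102.5 and 135 mm against 68, 103 and 136 expected, and the gripper is clear above. Handing in.

```bash
python3 -c "
from rig import ctrl
print(ctrl.finish_job())"
```

```text
the job is handed in; nothing more can be done
None
```

The orange beaker was stood on the board and let go, then all three were nested (blue in orange in green, upright and seated) and the job was handed in at about 27 s; the final verdict wasn't shown.

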